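# Fit the dead-man lever to a spring-return valve and hold the valve open

## Task

On the test stand in the middle of the bench, fit the large loose lever onto the valve's square stem, pushed fully down and with its arm lying square across the pipe (either side will do). Then swing it a quarter turn anticlockwise, seen from above, against the return spring until it lies in line with the pipe, so the valve is fully open. Finish while still holding it open, because the spring shuts the valve if you let go, and leave everything else on the bench where it is.

Things in the scene. Friction and masses are not known exactly. Their poses are not given: they have to be found in the camera images.
- lever: Large loose lever, flat on the bench left or right of the stand. Steel boss 46 x 46 x 32 mm with a 21 mm square through bore (faces along x, y). Straight arm along +x, 20 mm tall, underside level with the boss's: steel neck 18 mm wide to 70 mm from the bore axis (root fillet to 36 mm), then black sleeve 24 mm wide to 155 mm. About 0.32 kg. Origin: bore axis, underside; z up.
- lever_com (a point): Centre of mass of the large lever: 18 mm along its +x from the bore axis, 15 mm above its underside. Axes as the lever's.
- stand: Valve test stand, fixed: base plate 150 x 300 mm; 48 mm pipe along y, its axis 70 mm up; ball valve in the middle with a dark round spring housing on it, 82 mm across, top 166 mm up. Face-up gauge 62 mm across at y = -128 mm, top 151 mm up; air nipple at the +y end, to y = 196 mm. Origin: underside of the plate, under the stem; x across the pipe (away from the robot at yaw 0), y along it, z up.
- seat (a point): On the stem axis, centre of the top of the 56 mm collar, 174 mm above the bench: the lever's origin comes here when fully down. Axes as the stand's. The 19 mm square stem rises 25 mm above this, its top 8 mm tapering to 13 mm; with the valve shut its faces stand along x and y. The lever has 1 mm play a side and can twist about 0.1 rad either way on it.
- stem (a joint): Turn of the valve's square stem about the upright axis through the seat: 0 shut (where the spring keeps it), growing anticlockwise seen from above to 1.57 fully open, at a stop. A spring turns it back: about 0.15 N m at 0, 0.39 N m at full travel, so some 4 N at 100 mm from the axis. It carries the lever round with it.
- handwheel: Bystander: dark round handwheel, 110 mm across, lying flat on the other side of the stand from the large lever. Origin: centre of its underside.
- small_lever: Bystander: a smaller lever of the same kind (boss 28 mm, length 114 mm overall, 18 mm tall, bore 11 mm, too small for the stem), in front of the stand, to the left. Origin: under its bore.
- wrench: Bystander: steel spanner 160 mm long, lying in front of the stand, to the right. Origin: its middle, underside.
- tape_roll: Bystander: white ring-shaped roll, 58 mm across, 19 mm tall, behind the stand. Origin: centre of its underside.
- spray: Bystander: white bottle 56 mm across, 160 mm tall, at the right rear. Origin: centre of its underside.
- carton: Bystander: cardboard carton 90 x 130 x 60 mm, at the left rear. Origin: centre of its underside.
- nipple: Bystander: steel tube 48 mm across, 60 mm tall, standing behind the stand. Origin: centre of its underside.
There are look-alikes about, which are no part of the job. What is shaped like the lever but purple is not meant.

How it is judged:
By the outcome, as a careful person would: the job done as asked, in the order asked, and still so for the second after the job is handed in, while the arm keeps its last pose, push and grip.
It also fails if it takes over 72 s, if anything falls off the work surface, if the arm or the gripper's body presses on something with over 40 N, if the wrist force passes 120 N, or if a joint passes its speed limit or range.

## Robot

A 6-joint arm with a two-finger parallel gripper is mounted at the origin on the work surface. World frame = base frame: x ahead of the robot, y to its left, z up, the work surface at z = 0. Lengths are in m, angles in degrees, forces in N, time in s.
With the tool pointing down it reaches from about 0.4 to 0.825 m from the base axis. Payload 7 kg.
Tool frame: the origin (TCP) lies between the finger pads; the fingertips stand 19 mm ahead of it and the grasp point (between the pads) is the TCP (r.tip_extent is the distance from the TCP to the fingertips, in m); z points along the fingers, y is the direction in which the jaws open and shut (so a half turn about z gives the same grasp; the last joint's range is limited). The gripper opens to 88 mm and grips with 3 to 60 N. Pads are 19 mm wide; open, the fingers measure 130 mm over their backs; the gripper's body (78 mm by 193 mm) begins 47 mm behind the grasp point.
Start: joints at [88.299, 20.546, 0.682, 0, -70.136, -16.507], TCP at [0.211, 0.641, 0.246] pointing down, gripper open.
Joint ranges: [-176.03, 176.03], [-82.01, 121.73], [-58.28, 71.71], [-173.87, 95.51], [-174.79, -0.11], [-173.66, 173.66]. Speed limits (degrees/s): [136.94, 136.94, 172.46, 180, 180, 180].

## Interface

Orientations are given as [roll, pitch, yaw] about the fixed x, y, z axes, in that order (R = Rz(yaw) Ry(pitch) Rx(roll)).
In Python, from plant import r, capture, workorder, spotter gives the robot as it stands.
- The arm moves only by the tool step_arm, never from a script. Its argument "motion" is a list of rows, each a list of 5 numbers: the finger opening in m, from 0 to 0.0876, then the shift along the tool's x, y, z in m, then the turn about the tool's z in rad. In form: [[grip, dx, dy, dz, roll], ...]. A call has 1 to 5 rows; each row is the pose to reach, as a shift and turn from the pose commanded when the call began, along the tool's axes at that moment; what a row does not reach only later rows make up. A row lasts 1/8 s, in which the tool goes at most 62.5 mm and 10.7 degrees, less where a joint would pass 70% of its speed; a pose out of reach is approached as far as the arm can. A call with a gripper value outside its range is refused whole. The fingers move at their own pace and stop on an object; "newtons" is the grip in N (left out, the last holds). Time passes only in rows, so rows that repeat a pose let the fingers close. It gives the time, the measured TCP pose, the force and the opening at its end, in the units of the state.
- r.get_state(): the state, without advancing time (a new reading comes with each control period).
- capture(name): name is "scene" or "top" or "wrist"; returns a dict with "image" (400x640x3 uint8, red, green, blue), "z_map" (400x640 float32, m along the optical axis (not along the pixel's ray), 0 where there is no reading), "fx", "fy", "cx", "cy" (pixels), "D" ([k1, k2, p1, p2, k3] as OpenCV has them; the pictures are not rectified), "pose" (4x4, takes a point from camera to world coordinates). Camera axes: x right, y down, z forward; pixel columns grow to the right and rows downward; lengths in m; the calibration is good to about 2 mm. A picture is of the moment at which its call begins.
- workorder.close_job(): hands the job in, once; it reports no verdict.
Trained networks look in the newest picture that a camera, given by its name, has taken for a name from the list of things; names that differ only in an ending like _2 or _b are one class to them, and where a whole thing is asked for, a point or a joint stands for the part that bears it (a point fixed in the world has none). Each returns a list of dicts, best first, with "p" (0 to 1); they miss things now and then, are a little off and sometimes report something else, mostly with a low value. They report only what shows in the picture. A call takes as long as a camera call. They do not tell look-alikes from the thing itself.
- spotter.regions_of(camera, label): "mask" (400x640 bool, what is visible of it).
- spotter.tip_of(camera, label): "location" ([x, y, z] in m, in world coordinates, good to about 4 mm: a listed point, or the origin of a listed thing).
The state is a dict: "time_s": time; "joints": joint angles; "qd": joint speeds; "joint_torque": joint torques, N m; "tcp_pos": TCP position; "eef_rot": TCP orientation; "contact_force": force on the tool from outside, world axes, zero at the start; "moment": the same for the moment, N m; "gripper_width": finger opening in m.
Only numpy, scipy, OpenCV 4.12 (cv2) and the standard library are available. Lean on these libraries where they do the work, as an engineer would, in place of code of your own. Each camera call takes 0.05 s, during which the arm holds its last target.

## Working session

There is one attempt and no reset: what is moved stays moved. The work goes in short steps, Python scripts to look and compute and a tool call to move; the robot and the scene stay as the last step left them, time stands still between calls to the robot, and variables do not carry over. Pictures are saved under pics/ and viewed, and the job is handed in when it is done.

Besides the shell and the picture viewer there is one more tool, called as name(argument=value, ...) on one line, values as JSON. step_arm: Moves the arm, as the interface text tells. Its arguments: {"type":"object","properties":{"motion":{"type":"array","items":{"type":"array","items":{"type":"number"}}},"newtons":{"type":"number"}},"required":["motion"]}

```bash
ls; mkdir -p pics
python3 - <<'E'
from plant import r, capture, workorder, spotter
import cv2
print(r.get_state())
for n in ["scene","top"]:
    c=capture(n); cv2.imwrite(f"pics/{n}0.png",c["image"][:,:,::-1]); print(n,c["fx"],c["D"],c["pose"])
    for l in ["lever","seat","stand","small_lever","handwheel"]:
        print(n,l,[(d["location"],d["p"]) for d in spotter.tip_of(n,l)][:4])
E
```

```text
pics
{'time_s': 0.0, 'joints': array([ 8.82975838e+01,  2.05906420e+01,  6.34303813e-01, -2.03002573e-02,
       -7.01374441e+01, -1.65089074e+01]), 'qd': array([-0.03609407,  0.07054687, -0.03524894,  0.00487938,  0.09667419,
        0.15217001]), 'joint_torque': array([-9.65349027e-04, -5.82712734e+01,  2.93055135e+01,  6.99697718e+00,
        6.87709486e-03, -1.58548964e-04]), 'tcp_pos': array([0.21080897, 0.64074732, 0.24463509]), 'eef_rot': array([ 1.79904661e+02, -8.35521821e-03, -1.82182297e+01]), 'contact_force': array([ 0.64416489, -0.81524402, -0.87837456]), 'moment': array([-0.03235346, -0.03453109, -0.00918516]), 'gripper_width': 0.08757970317906782}
scene 492.31007954159566 [-0.12022838  0.          0.          0.          0.        ] [[-0.3948299   0.54130485 -0.74236003  1.47703476]
 [ 0.91872215  0.22586218 -0.32393808  0.40205824]
 [-0.0076782  -0.80992304 -0.5864859   0.84094502]
 [ 0.          0.          0.          1.        ]]
scene lever [([0.3365, -0.3605, -0.0035], 0.96), ([0.4972, -0.3025, -0.0009], 0.89)]
scene seat [([0.5888, 0.0294, 0.1698], 0.57)]
scene stand [([0.5906, 0.0284, -0.002], 0.56)]
scene small_lever [([0.3977, 0.1662, -0.0038], 0.49)]
scene handwheel [([0.4942, 0.317, 0.0005], 0.61)]
top 429.6459983783432 [-0.10802079  0.          0.          0.          0.        ] [[ 0.00932336 -0.99271595  0.12011713  0.44022318]
 [-0.99986138 -0.0075978   0.0148156  -0.00642641]
 [-0.01379506 -0.12023861 -0.99264917  1.255021  ]
 [ 0.          0.          0.          1.        ]]
top lever [([0.3407, -0.3619, -0.0015], 0.92), ([0.4942, -0.3022, -0.0004], 0.71), ([0.4926, 0.3173, 0.0018], 0.51)]
top seat [([0.5868, 0.0333, 0.1745], 0.87)]
top stand [([0.5884, 0.0334, -0.0019], 0.76), ([0.7485, 0.1464, -0.0006], 0.33)]
top small_lever [([0.3964, 0.1659, -0.0014], 0.66)]
top handwheel [([0.4904, 0.3196, 0.0017], 0.7), ([0.7425, 0.2579, -0.0009], 0.15)]
```

View pics/scene0.png

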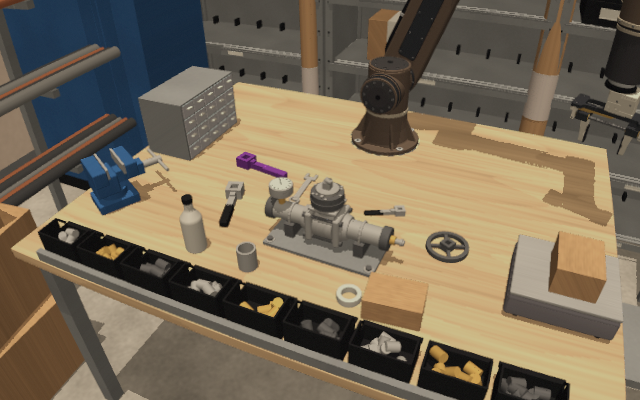

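View pics/top0.png

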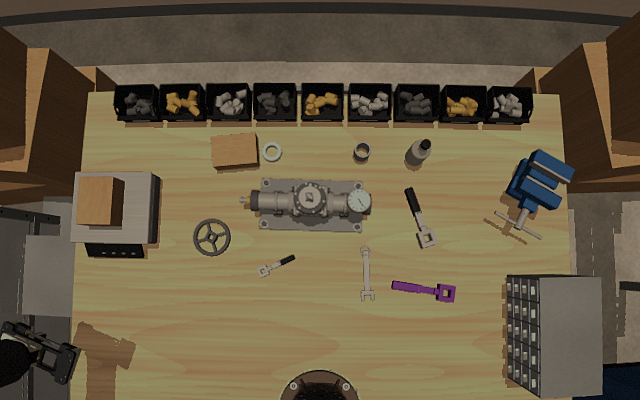

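Two lever-shaped things in the top view: a purple one at (425,291) and a steel one with a black sleeve at (420,218). The steel one fits the description, because purple is excluded. The one at (277,265) is the small lever. I'll confirm with a crop and measure.

```bash
cat > h.py <<'E'
from plant import r, capture, workorder, spotter
import cv2, numpy as np
def K(c): return np.array([[c["fx"],0,c["cx"]],[0,c["fy"],c["cy"]],[0,0,1.]])
def cloud(c):
    h,w=c["z_map"].shape
    u,v=np.meshgrid(np.arange(w),np.arange(h))
    p=cv2.undistortPoints(np.stack([u,v],-1).reshape(-1,1,2).astype(np.float64),K(c),np.array(c["D"])).reshape(h,w,2)
    z=c["z_map"]
    P=np.stack([p[...,0]*z,p[...,1]*z,z],-1)
    T=np.array(c["pose"]); return P@T[:3,:3].T+T[:3,3]
def onplane(c,uv,h):
    p=cv2.undistortPoints(np.array(uv,float).reshape(-1,1,2),K(c),np.array(c["D"])).reshape(-1,2)
    T=np.array(c["pose"]); d=np.c_[p,np.ones(len(p))]@T[:3,:3].T
    return T[:3,3]+d*((h-T[2,3])/d[:,2])[:,None]
def proj(c,X):
    T=np.linalg.inv(np.array(c["pose"]));
    return cv2.projectPoints(np.array(X,float).reshape(-1,1,3),cv2.Rodrigues(T[:3,:3])[0],T[:3,3],K(c),np.array(c["D"]))[0].reshape(-1,2)
E
python3 - <<'E'
from h import *
for n in ["top","scene"]:
    c=capture(n); 
    P=cloud(c)
    for d in spotter.regions_of(n,"lever"):
        m=d["mask"]; ys,xs=np.nonzero(m); print(n,d["p"],m.sum(),xs.mean(),ys.mean(), c["image"][m].mean(0))
        Q=P[m]; Q=Q[(Q[:,2]>0.012)&(Q[:,2]<.05)]
        if len(Q)<30: continue
        box=cv2.minAreaRect(Q[:,:2].astype(np.float32)); print(box, cv2.boxPoints(box).round(3).tolist())
        print("z pct",np.percentile(Q[:,2],[5,50,95]))
    for d in spotter.tip_of(n,"lever_com"): print("com",d["location"],d["p"])
    for d in spotter.regions_of(n,"stand")[:1]:
        m=d["mask"]; Q=P[m]; 
        Q1=Q[(Q[:,2]<.03)]; 
        box=cv2.minAreaRect(Q1[:,:2].astype(np.float32)); print("stand",box)
        for a,b in[(.16,.172),(.172,.18),(.185,.21)]:
            q=Q[(Q[:,2]>a)&(Q[:,2]<b)]; print(a,len(q),q.mean(0) if len(q) else 0)
    im=c["image"][:,:,::-1]
    if n=="top":
        a=cv2.resize(im[175:255,385:465],(400,400),interpolation=cv2.INTER_CUBIC); b=cv2.resize(im[165:245,265:345],(400,400),interpolation=cv2.INTER_CUBIC)
    else:
        a=cv2.resize(im[165:245,200:280],(400,400),interpolation=cv2.INTER_CUBIC); b=cv2.resize(im[165:245,285:365],(400,400),interpolation=cv2.INTER_CUBIC)
    cv2.imwrite(f"pics/crop_{n}.png",np.hstack([a,b]))
E
```

```text
top 0.85 738 427.04742547425474 289.5569105691057 [97.70460705 53.88482385 91.86720867]
((0.35383766889572144, -0.29229146242141724), (0.1764659583568573, 0.047591932117938995), 78.87095642089844) [[0.31299999356269836, -0.37400001287460327], [0.36000001430511475, -0.382999986410141], [0.39399999380111694, -0.20999999344348907], [0.3479999899864197, -0.20100000500679016]]
z pct [0.01603577 0.02260778 0.0349611 ]
top 0.7 536 419.57835820895525 220.03731343283582 [90.12126866 83.55410448 74.58022388]
((0.5577787756919861, -0.282229483127594), (0.17198115587234497, 0.043254148215055466), 19.068828582763672) [[0.4690000116825104, -0.28999999165534973], [0.48399999737739563, -0.3310000002384186], [0.6460000276565552, -0.2750000059604645], [0.6320000290870667, -0.23399999737739563]]
z pct [0.01547881 0.0225168  0.03500548]
com [0.3443, -0.3407, 0.0179] 0.98
com [0.5108, -0.2987, 0.014] 0.85
stand ((0.5920814871788025, 0.03198591619729996), (0.3079756200313568, 0.14776499569416046), 88.41105651855469)
0.16 401 [0.58903508 0.02893575 0.16717429]
0.172 302 [0.59214859 0.03146011 0.17515074]
0
[... 907 characters left out ...]
8934 300.49269452939177 [172.99252463 132.99422358  88.2579001 ]
((0.7759580612182617, 0.27064841985702515), (0.06287752091884613, 0.14860615134239197), 32.455204010009766) [[0.7099999785423279, 0.3160000145435333], [0.7889999747276306, 0.19099999964237213], [0.8420000076293945, 0.22499999403953552], [0.7630000114440918, 0.3499999940395355]]
z pct [0.01419548 0.03141806 0.0479209 ]
com [0.5127, -0.2963, 0.013] 0.91
com [0.3427, -0.3422, 0.0175] 0.67
stand ((0.5392191410064697, -0.015970826148986816), (0.42288100719451904, 0.2754382789134979), 79.83796691894531)
0.16 295 [0.60840079 0.03745155 0.16660135]
0.172 216 [0.5955748  0.033494   0.17500435]
0.185 73 [0.59343029 0.03289022 0.19405458]
```

Run:
```python
import cv2,numpy as np
cv2.imwrite("pics/crops.png",cv2.resize(np.vstack([cv2.imread("pics/crop_top.png"),cv2.imread("pics/crop_scene.png")]),(600,600)))
```

```text
(no output)
```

View pics/crops.png

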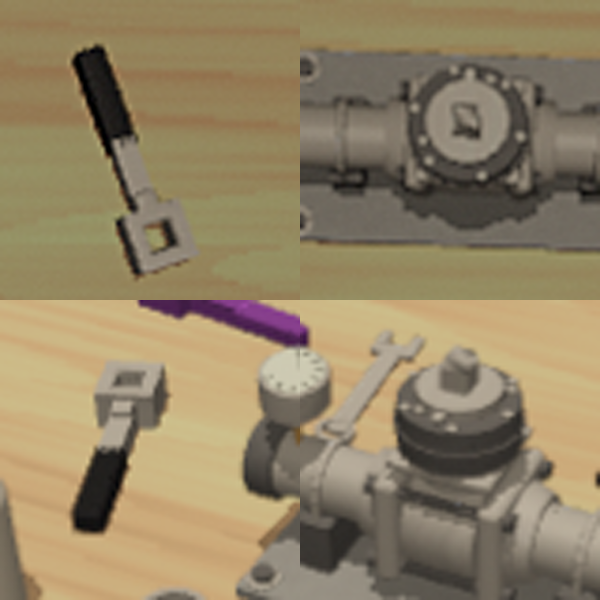

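The crop confirms it: the target lever has a steel boss at top (427,240) and a black sleeve reaching (410,190). Its bore is near (0.496,-0.303) and its yaw is about 19°. I'll write a small motion helper, then move over to it.

```bash
cat >> h.py <<'E'
def plan(target,yaw,n=5,yaw_turn=None,frac=1.0):
    """print rows (dx,dy,dz,roll) from the present pose to target world pos & tool yaw(deg)"""
    s=r.get_state(); p=np.array(s["tcp_pos"]); y0=s["eef_rot"][2]
    a=np.radians(y0); d=np.array(target)-p
    dx=d[0]*np.cos(a)+d[1]*np.sin(a); dy=d[0]*np.sin(a)-d[1]*np.cos(a); dz=-d[2]
    dyaw=(yaw-y0+180)%360-180 if yaw_turn is None else yaw_turn
    tot=np.array([dx,dy,dz,-np.radians(dyaw)])
    print("t",s["time_s"],"pos",p.round(4),"rot",np.round(s["eef_rot"],2),"j",np.round(s["joints"],1),"F",np.round(s["contact_force"],1),"M",np.round(s["moment"],2),"w",round(s["gripper_width"],4))
    print("total",tot.round(4),"min rows",max(np.linalg.norm(d)/.0625,abs(dyaw)/10.7))
    for i in range(1,n+1): print((tot*i/n).round(4).tolist())
E
python3 -c "
from h import *
plan([.411,.441,.30],-58)"
```

```text
t 1.0 pos [0.2109 0.6412 0.2456] rot [180.    -0.   -18.21] j [ 88.3  20.5   0.7   0.  -70.1 -16.5] F [-0.7  0.4  0.2] M [-0.05 -0.04  0.01] w 0.0878
total [ 0.2526  0.1276 -0.0544  0.6945] min rows 4.611388185877228
[0.0505, 0.0255, -0.0109, 0.1389]
[0.101, 0.0511, -0.0218, 0.2778]
[0.1516, 0.0766, -0.0327, 0.4167]
[0.2021, 0.1021, -0.0436, 0.5556]
[0.2526, 0.1276, -0.0544, 0.6945]
```

step_arm(motion=[[0.0876, 0.05, 0.0255, -0.011, 0.14], [0.0876, 0.1, 0.051, -0.022, 0.28], [0.0876, 0.15, 0.0765, -0.033, 0.42], [0.0876, 0.2, 0.102, -0.044, 0.56], [0.0876, 0.25, 0.1275, -0.055, 0.7]])

```text
time_s: 1.62
tcp_pos: [0.4096, 0.4405, 0.3012]
eef_rot: [-180.0, 0.0, -58.6]
contact_force: [0.3, 1.2, -0.0]
gripper_width: 0.0877
```

```bash
python3 -c "
from h import *
plan([.49,.15,.30],-98)"
```

```text
t 1.625 pos [0.4096 0.4405 0.3012] rot [-1.7997e+02  1.0000e-02 -5.8570e+01] j [ 65.7  11.9  -4.    0.  -74.  -34.2] F [ 0.3  1.2 -0. ] M [ 0.17 -0.13  0.02] w 0.0877
total [0.2898 0.0829 0.0012 0.6883] min rows 4.823027585199992
[0.058, 0.0166, 0.0002, 0.1377]
[0.1159, 0.0332, 0.0005, 0.2753]
[0.1739, 0.0498, 0.0007, 0.413]
[0.2318, 0.0664, 0.001, 0.5506]
[0.2898, 0.0829, 0.0012, 0.6883]
```

step_arm(motion=[[0.0876, 0.058, 0.0166, 0, 0.14], [0.0876, 0.116, 0.0332, 0, 0.28], [0.0876, 0.174, 0.0498, 0, 0.42], [0.0876, 0.232, 0.0664, 0, 0.56], [0.0876, 0.29, 0.083, 0, 0.7]])

```text
time_s: 2.25
tcp_pos: [0.4905, 0.1497, 0.301]
eef_rot: [-180.0, 0.0, -98.7]
contact_force: [0.9, 0.5, 0.4]
gripper_width: 0.0878
```

```bash
python3 -c "
from h import *
plan([.50,-.14,.30],-138)"
```

```text
t 2.25 pos [0.4905 0.1497 0.301 ] rot [-1.7995e+02  4.0000e-02 -9.8660e+01] j [ 38.9   3.1 -14.4   0.  -72.4 -47.6] F [0.9 0.5 0.4] M [ 0.15 -0.23  0.05] w 0.0878
total [ 0.285  -0.0531  0.001   0.6865] min rows 4.637758009301959
[0.057, -0.0106, 0.0002, 0.1373]
[0.114, -0.0212, 0.0004, 0.2746]
[0.171, -0.0318, 0.0006, 0.4119]
[0.228, -0.0424, 0.0008, 0.5492]
[0.285, -0.0531, 0.001, 0.6865]
```

step_arm(motion=[[0.0876, 0.057, -0.0106, 0, 0.14], [0.0876, 0.114, -0.0212, 0, 0.28], [0.0876, 0.171, -0.0318, 0, 0.42], [0.0876, 0.228, -0.0424, 0, 0.56], [0.0876, 0.285, -0.053, 0, 0.7]])

```text
time_s: 2.88
tcp_pos: [0.5008, -0.14, 0.301]
eef_rot: [-180.0, 0.0, -138.8]
contact_force: [1.8, -0.1, 0.5]
gripper_width: 0.0877
```

```bash
python3 -c "
from h import *
plan([.508,-.298,.22],-160.7,n=4)
c=capture('wrist'); cv2.imwrite('pics/w1.png',c['image'][:,:,::-1])"
```

```text
t 2.875 pos [ 0.5008 -0.14    0.301 ] rot [-1.7996e+02  5.0000e-02 -1.3878e+02] j [  6.    3.9 -13.6   0.  -72.5 -54.8] F [ 1.8 -0.1  0.5] M [ 0.12 -0.3  -0.01] w 0.0877
total [ 0.0987 -0.1236  0.081   0.3826] min rows 2.8434746537648863
[0.0247, -0.0309, 0.0203, 0.0956]
[0.0493, -0.0618, 0.0405, 0.1913]
[0.074, -0.0927, 0.0608, 0.2869]
[0.0987, -0.1236, 0.081, 0.3826]
```

View pics/w1.png

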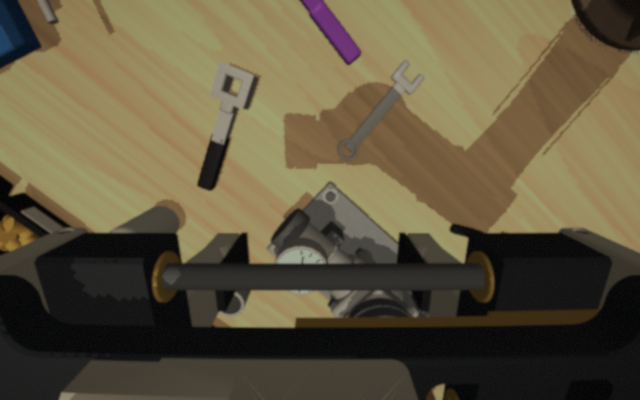

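The wrist view shows the target lever, with its boss at (236,85) and the sleeve end at (208,185). The purple one is at (335,30) and the spanner at (380,110). I'll go closer and hover behind the lever so the camera sees it clearly.

```bash
python3 -c "
from h import *
plan([.575,-.275,.22],-160.7,n=4)"
```

```text
t 2.925 pos [ 0.5003 -0.145   0.3007] rot [-1.7994e+02 -9.0000e-02 -1.3932e+02] j [  5.5   4.  -13.5   0.1 -72.5 -54.9] F [ 0.6 -3.2  2. ] M [-0.55 -0.33  0.01] w 0.0877
total [ 0.0281 -0.1473  0.0807  0.3731] min rows 2.724203170532242
[0.007, -0.0368, 0.0202, 0.0933]
[0.014, -0.0736, 0.0403, 0.1865]
[0.0211, -0.1105, 0.0605, 0.2798]
[0.0281, -0.1473, 0.0807, 0.3731]
```

step_arm(motion=[[0.0876, 0.007, -0.037, 0.02, 0.093], [0.0876, 0.014, -0.074, 0.04, 0.186], [0.0876, 0.021, -0.11, 0.06, 0.28], [0.0876, 0.028, -0.147, 0.08, 0.373], [0.0876, 0.028, -0.147, 0.08, 0.373]])

```text
time_s: 3.55
tcp_pos: [0.577, -0.2683, 0.2176]
eef_rot: [179.9, -0.2, -160.1]
contact_force: [-0.4, -0.1, 0.5]
gripper_width: 0.0874
```

```bash
cat > m.py <<'E'
from h import *
import sys
n=sys.argv[1]
c=capture(n); im=c["image"]; cv2.imwrite(f'pics/{sys.argv[2]}.png',im[:,:,::-1])
P=cloud(c)
plan([.575,-.275,.22],-160.7,n=1)
for d in spotter.regions_of(n,"lever"): print("reg",d["p"],np.argwhere(d["mask"]).mean(0)[::-1].round(),im[d["mask"]].mean(0).round(), d["mask"].sum())
for l in ["lever","lever_com"]: print(l,[(d["location"],d["p"]) for d in spotter.tip_of(n,l)])
E
python3 m.py wrist w2
```

```text
t 3.6 pos [ 0.577  -0.2676  0.219 ] rot [ 1.7993e+02 -1.3000e-01 -1.5997e+02] j [ -7.3  18.   -6.6  -0.  -65.6 -62.6] F [ 0.2 -0.2  0.5] M [ 0.06 -0.12  0.01] w 0.0873
total [ 0.0044 -0.0063 -0.001   0.0127] min rows 0.12373789659647441
[0.0044, -0.0063, -0.001, 0.0127]
reg 0.95 [432.   8.] [80. 40. 82.] 776
reg 0.82 [316. 145.] [84. 79. 69.] 3568
lever [([0.4928, -0.3058, 0.0012], 0.78)]
lever_com [([0.5171, -0.3011, 0.0154], 0.89)]
```

View pics/w2.png

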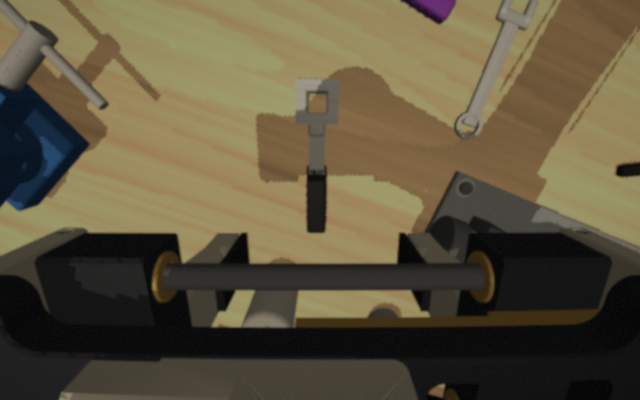

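The lever is seen clean, with the boss centre at about (317,101) and the sleeve end at (316,231). I'll measure it from boss-top and sleeve depth points.

```bash
cat > m2.py <<'E'
from h import *
def leverpose(n,near,zlo=.0,show=None):
    c=capture(n); P=cloud(c); im=c["image"]
    ms=[d["mask"] for d in spotter.regions_of(n,"lever")]
    m=min(ms,key=lambda m:np.linalg.norm(P[m][:,:2].mean(0)-near))
    m=cv2.dilate(m.astype(np.uint8),np.ones((5,5)))>0
    Q=P[m]; z=Q[:,2]-zlo
    b=Q[(z>.027)&(z<.037)]; a=Q[(z>.016)&(z<.0235)]
    box=cv2.minAreaRect(b[:,:2].astype(np.float32)); print("boss",box,np.median(b[:,2]))
    boxa=cv2.minAreaRect(a[:,:2].astype(np.float32)); print("arm",boxa,np.median(a[:,2]))
    bc=np.array(box[0]); ac=np.array(boxa[0]); d=ac-bc; print("yaw centre-line",np.degrees(np.arctan2(d[1],d[0])))
    v=cv2.fitLine(a[:,:2].astype(np.float32),cv2.DIST_L2,0,.01,.01).ravel(); print("yaw fit",np.degrees(np.arctan2(v[1],v[0])))
    return c,P,bc
if __name__=="__main__":
    leverpose("wrist",np.array([.56,-.28]))
    leverpose("top",np.array([.56,-.28]))
E
python3 m2.py
```

```text
boss ((0.501862108707428, -0.302320659160614), (0.057818640023469925, 0.04590287059545517), 18.916202545166016) 0.03265563128919746
arm ((0.5642317533493042, -0.28034403920173645), (0.16467925906181335, 0.0242708008736372), 19.2842960357666) 0.020654677362794277
yaw centre-line 19.41046144163866
yaw fit 19.411947
boss ((0.5037950277328491, -0.3021742105484009), (0.05800483003258705, 0.04578571766614914), 20.175092697143555) 0.03245513654193788
arm ((0.5104671716690063, -0.294747918844223), (0.07314614206552505, 0.03446904197335243), 19.97809410095215) 0.020247733727595807
yaw centre-line 48.06192427697809
yaw fit 2.6755104
```

```bash
python3 -c "
from h import *
plan([.5054,-.3007,.023],-160.7,n=5)"
```

```text
t 3.95 pos [ 0.5774 -0.2662  0.2216] rot [-1.7996e+02  8.0000e-02 -1.5984e+02] j [ -7.2  17.7  -6.6   0.  -65.6 -62.6] F [ 0.2 -0.2 -0.2] M [ 0.1  -0.16 -0.03] w 0.0875
total [ 0.0795 -0.0075  0.1986  0.0151] min rows 3.425282688526167
[0.0159, -0.0015, 0.0397, 0.003]
[0.0318, -0.003, 0.0795, 0.006]
[0.0477, -0.0045, 0.1192, 0.009]
[0.0636, -0.006, 0.1589, 0.0121]
[0.0795, -0.0075, 0.1986, 0.0151]
```

Translate first with partial descent, then go straight down.

step_arm(motion=[[0.0876, 0.035, -0.004, 0.035, 0.015], [0.0876, 0.07, -0.0075, 0.07, 0.015], [0.0876, 0.0795, -0.0075, 0.11, 0.015], [0.0876, 0.0795, -0.0075, 0.125, 0.015], [0.0876, 0.0795, -0.0075, 0.125, 0.015]])

```text
time_s: 4.58
tcp_pos: [0.5057, -0.301, 0.0955]
eef_rot: [180.0, -0.0, -160.7]
contact_force: [0.3, -0.3, 0.0]
gripper_width: 0.0875
```

```bash
python3 -c "
from h import *
plan([.5054,-.3007,.023],-160.7,n=1)
c=capture('wrist'); cv2.imwrite('pics/w3.png',c['image'][:,:,::-1])"
```

```text
t 4.575 pos [ 0.5057 -0.301   0.0955] rot [ 1.7999e+02 -4.0000e-02 -1.6072e+02] j [-11.7  20.4 -21.2   0.  -48.4 -59. ] F [ 0.3 -0.3  0. ] M [ 0.02 -0.18 -0.02] w 0.0875
total [ 0.0002  0.0003  0.0725 -0.0004] min rows 1.1603535604387782
[0.0002, 0.0003, 0.0725, -0.0004]
```

View pics/w3.png

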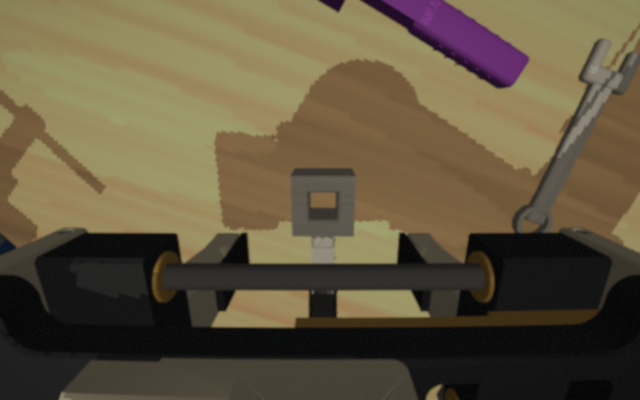

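The boss at (323,203) sits centred between the jaws. Now I descend and grip.

step_arm(motion=[[0.0876, 0, 0, 0.035, 0], [0.0876, 0, 0, 0.06, 0], [0.0876, 0, 0, 0.0725, 0], [0.0876, 0, 0, 0.0725, 0], [0.0876, 0, 0, 0.0725, 0]])

```text
time_s: 5.25
tcp_pos: [0.5063, -0.3014, 0.0244]
eef_rot: [-179.9, 0.1, -160.7]
contact_force: [-0.7, 0.6, -0.8]
gripper_width: 0.0879
```

step_arm(motion=[[0.06, 0, 0, 0, 0], [0.04, 0, 0, 0, 0], [0.03, 0, 0, 0, 0], [0.03, 0, 0, 0, 0], [0.03, 0, 0, 0, 0]], newtons=45)

```text
time_s: 5.88
tcp_pos: [0.5052, -0.3012, 0.0231]
eef_rot: [180.0, -0.0, -160.8]
contact_force: [0.3, 1.0, 0.9]
gripper_width: 0.0458
```

```bash
python3 -c "
from h import *
plan([.5054,-.3007,.023],-160.7,n=1)"
```

```text
t 5.875 pos [ 0.5052 -0.3012  0.0231] rot [ 180.     -0.   -160.76] j [-11.8  25.8 -24.8   0.  -39.4 -59. ] F [0.3 1.  0.9] M [ 0.12 -0.19  0.01] w 0.0458
total [-0.0003  0.0004  0.0001 -0.0011] min rows 0.008412709224942878
[-0.0003, 0.0004, 0.0001, -0.0011]
```

Gripped at 45.8 mm. Lift.

step_arm(motion=[[0.03, 0, 0, -0.02, 0], [0.03, 0, 0, -0.07, 0], [0.03, 0, 0, -0.13, 0], [0.03, 0, 0, -0.19, 0], [0.03, 0, 0, -0.25, 0]], newtons=58)

```text
time_s: 6.5
tcp_pos: [0.5044, -0.3008, 0.2744]
eef_rot: [179.9, -0.0, -160.8]
contact_force: [2.1, -0.3, -3.1]
gripper_width: 0.0458
```

```bash
python3 -c "
from h import *
plan([.68,.03,.27],178.4,n=5)
c=capture('scene'); cv2.imwrite('pics/s3.png',c['image'][:,:,::-1])"
```

```text
t 6.5 pos [ 0.5044 -0.3008  0.2744] rot [ 1.7993e+02 -4.0000e-02 -1.6077e+02] j [-11.8  11.4  -8.2  -0.  -70.5 -59. ] F [ 2.1 -0.3 -3.1] M [-0.   -0.35 -0.01] w 0.0458
total [-0.2747  0.2545  0.0044  0.3636] min rows 5.992001855253825
[-0.0549, 0.0509, 0.0009, 0.0727]
[-0.1099, 0.1018, 0.0017, 0.1454]
[-0.1648, 0.1527, 0.0026, 0.2181]
[-0.2198, 0.2036, 0.0035, 0.2909]
[-0.2747, 0.2545, 0.0044, 0.3636]
```

View pics/s3.png

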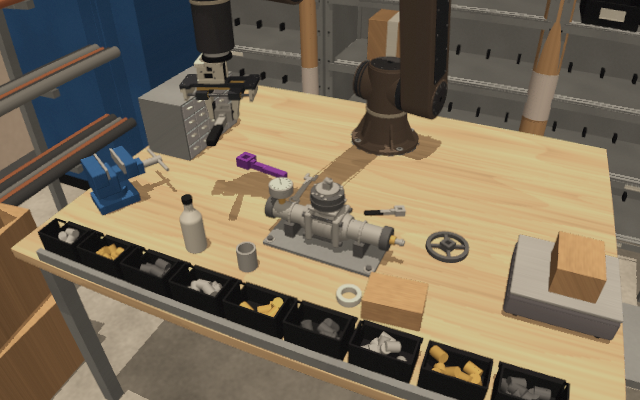

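Lever is lifted and level; its sleeve shows at (216,130). Next I hover behind the stem to measure it.

step_arm(motion=[[0.03, -0.03, 0.028, 0, 0.04], [0.03, -0.075, 0.07, 0, 0.1], [0.03, -0.12, 0.111, 0, 0.16], [0.03, -0.165, 0.153, 0.002, 0.22], [0.03, -0.2, 0.185, 0.004, 0.27]])

```text
time_s: 7.18
tcp_pos: [0.6334, -0.0582, 0.2678]
eef_rot: [180.0, -0.1, -176.3]
contact_force: [1.8, -1.0, -3.3]
gripper_width: 0.0458
```

```bash
python3 -c "
from h import *
plan([.68,.03,.27],178.4,n=3)"
```

```text
t 7.175 pos [ 0.6334 -0.0582  0.2678] rot [ 1.7997e+02 -9.0000e-02 -1.7629e+02] j [ 12.3  16.2  -2.6  -0.  -71.3 -98.6] F [ 1.8 -1.  -3.3] M [-0.1  -0.24  0.01] w 0.0458
total [-0.0522  0.085  -0.0022  0.0927] min rows 1.5958043225829377
[-0.0174, 0.0283, -0.0007, 0.0309]
[-0.0348, 0.0566, -0.0015, 0.0618]
[-0.0522, 0.085, -0.0022, 0.0927]
```

step_arm(motion=[[0.03, -0.017, 0.028, 0, 0.03], [0.03, -0.035, 0.057, 0, 0.06], [0.03, -0.05, 0.082, 0, 0.09], [0.03, -0.052, 0.085, 0, 0.093], [0.03, -0.052, 0.085, 0, 0.093]])

```text
time_s: 7.8
tcp_pos: [0.6789, 0.0276, 0.2679]
eef_rot: [-180.0, -0.1, 178.5]
contact_force: [-0.3, -0.2, -3.7]
gripper_width: 0.0455
```

```bash
python3 -c "
from h import *
plan([.68,.03,.27],178.4,n=1)
for n in ['wrist','top']:
  c=capture(n); cv2.imwrite('pics/%s4.png'%n,c['image'][:,:,::-1]); P=cloud(c)
  print(n,[(d['location'],d['p']) for d in spotter.tip_of(n,'seat')])
  print('lever',[(d['location'],d['p']) for d in spotter.tip_of(n,'lever')])
"
```

```text
t 7.8 pos [0.6789 0.0276 0.2679] rot [-1.7998e+02 -1.1000e-01  1.7847e+02] j [  18.7   20.4    3.3   -0.   -73.1 -110.2] F [-0.3 -0.2 -3.7] M [-0.02 -0.1   0.  ] w 0.0455
total [-0.001   0.0024 -0.0021  0.0013] min rows 0.053238495436225594
[-0.001, 0.0024, -0.0021, 0.0013]
wrist [([0.5907, 0.0277, 0.1696], 0.85)]
lever []
top [([0.5891, 0.0333, 0.1715], 0.67), ([0.683, 0.0225, 0.2629], 0.31)]
lever [([0.344, -0.3605, 0.0018], 0.79), ([0.6708, 0.0309, 0.2413], 0.45)]
```

View pics/wrist4.png

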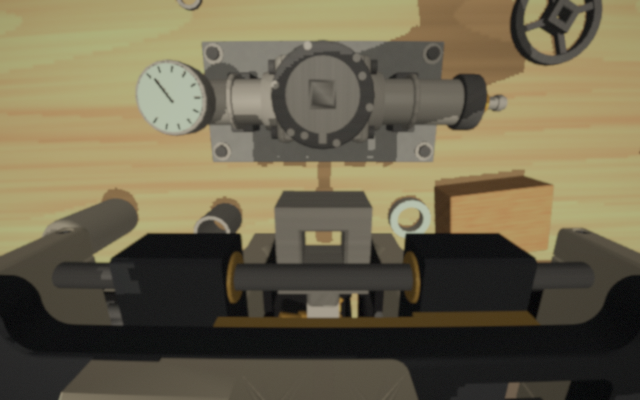

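View pics/top4.png

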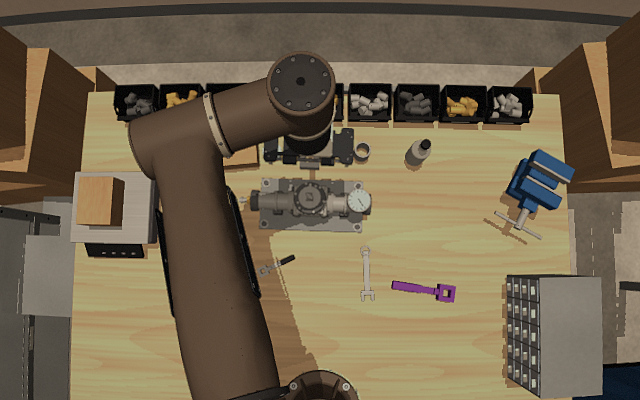

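The stem top shows at (323,94) and the held boss at (323,220), squared up to the gripper. I'll measure the collar, housing, stem and plate in this view, and the boss with the same camera.

```bash
cat > m3.py <<'E'
from h import *
plan([.68,.03,.27],178.4,n=1)
c=capture("wrist"); P=cloud(c); np.savez("w4.npz",**{k:np.array(v) for k,v in c.items()})
V,U=np.mgrid[:400,:640]
def sel(a,b,box): 
    u0,v0,u1,v1=box
    return (P[...,2]>a)&(P[...,2]<b)&(U>=u0)&(U<u1)&(V>=v0)&(V<v1)&(c["z_map"]>0)
hb=(265,30,385,160)
for nm,a,b in [("collar",.170,.178),("stemtop",.196,.204),("housing",.160,.1695),("stem+",.178,.205)]:
    q=P[sel(a,b,hb)]
    if len(q)<5: print(nm,len(q)); continue
    (x,y),rad=cv2.minEnclosingCircle(q[:,:2].astype(np.float32)); print(nm,len(q),"circ",round(x,4),round(y,4),round(rad,4),"mean",q.mean(0).round(4),"rect",cv2.minAreaRect(q[:,:2].astype(np.float32)))
h,e=np.histogram(P[sel(.1,.25,hb)][:,2],bins=np.arange(.14,.21,.003)); print(list(zip(e.round(3),h)))
q=P[sel(.004,.03,(190,30,460,170))]; print("plate",len(q),cv2.minAreaRect(q[:,:2].astype(np.float32)),np.median(q[:,2]))
# pipe crest: gauge centre and pipe
q=P[sel(.140,.158,(130,50,215,140))]; print("gauge",len(q),cv2.minEnclosingCircle(q[:,:2].astype(np.float32)))
# pipe: fit line by column-wise max
for box in [(230,70,272,140),(385,70,420,130),(455,70,485,135)]:
    q=P[sel(.06,.11,box)]; k=q[q[:,2]>np.percentile(q[:,2],97)]; print("crest",k.mean(0))
# boss
q=P[sel(.20,.30,(265,185,385,260))]; h,e=np.histogram(q[:,2],bins=np.arange(.2,.3,.004)); print(list(zip(e.round(3),h)))
q=P[sel(.268,.285,(265,185,385,262))]; print("bosstop",len(q),cv2.minAreaRect(q[:,:2].astype(np.float32)),np.median(q[:,2]))
E
python3 m3.py
python3 - <<'E'
import cv2
im=cv2.imread("pics/wrist4.png")
a=cv2.resize(im[40:260,200:440],(720,660)[:2]); cv2.imwrite("pics/w4c.png",cv2.resize(im[30:260,190:460],(700,596),interpolation=cv2.INTER_CUBIC))
E
```

```text
t 8.1 pos [0.6792 0.027  0.2693] rot [1.800e+02 1.000e-02 1.784e+02] j [  18.7   20.3    3.4   -0.   -73.1 -110.3] F [-0.1 -0.6 -2.9] M [ 0.02 -0.14 -0.01] w 0.0455
total [-0.0007  0.0031 -0.0007  0.    ] min rows 0.05167297960630908
[-0.0007, 0.0031, -0.0007, 0.0]
collar 3883 circ 0.5892 0.0295 0.0386 mean [0.5903 0.0303 0.1746] rect ((0.5895141363143921, 0.026158994063735008), (0.06313951313495636, 0.06941328197717667), 72.52625274658203)
stemtop 548 circ 0.5902 0.0299 0.011 mean [0.5902 0.03   0.1992] rect ((0.5901944637298584, 0.029871851205825806), (0.015885191038250923, 0.015027554705739021), 88.4959487915039)
housing 3982 circ 0.59 0.0299 0.041 mean [0.5884 0.0301 0.1668] rect ((0.5904669761657715, 0.030248593538999557), (0.0806092619895935, 0.08066724985837936), 79.77948760986328)
stem+ 790 circ 0.59 0.0299 0.0132 mean [0.5905 0.03   0.1973] rect ((0.5901293158531189, 0.029912587255239487), (0.01902378909289837, 0.018574463203549385), 88.5261459350586)
[(np.float64(0.14), np.int64(0)), (np.float64(0.143), np.int64(0)), (np.float64(0.146), np.int64(0)), (np.float64(0.149), np.
[... 1290 characters left out ...]
(np.float64(0.232), np.int64(0)), (np.float64(0.236), np.int64(0)), (np.float64(0.24), np.int64(0)), (np.float64(0.244), np.int64(25)), (np.float64(0.248), np.int64(258)), (np.float64(0.252), np.int64(302)), (np.float64(0.256), np.int64(369)), (np.float64(0.26), np.int64(413)), (np.float64(0.264), np.int64(382)), (np.float64(0.268), np.int64(387)), (np.float64(0.272), np.int64(385)), (np.float64(0.276), np.int64(3910)), (np.float64(0.28), np.int64(233)), (np.float64(0.284), np.int64(38)), (np.float64(0.288), np.int64(0)), (np.float64(0.292), np.int64(0))]
bosstop 5078 ((0.6627866625785828, 0.02896520309150219), (0.0619145967066288, 0.034112948924303055), 88.43222045898438) 0.2787828501529287
```

View pics/w4c.png

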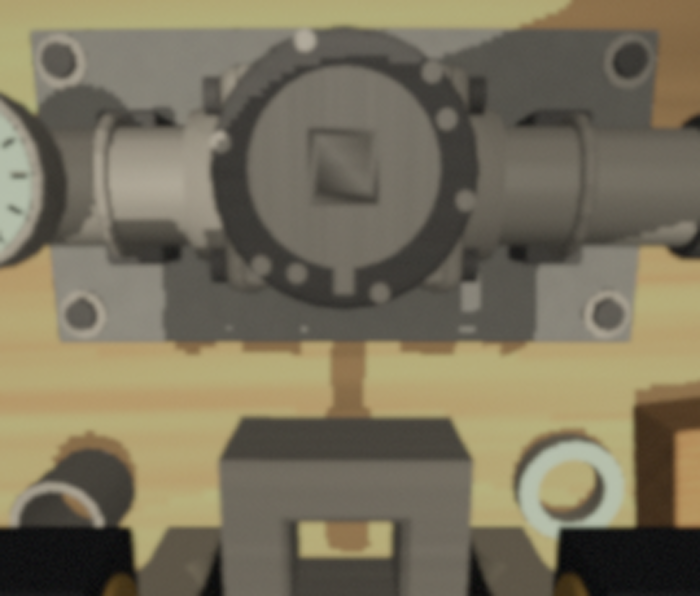

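```bash
cat > m4.py <<'E'
from h import *
c=np.load("w4.npz"); c={k:c[k] for k in c}; P=cloud(c); im=c["image"]
V,U=np.mgrid[:400,:640]
m=(P[...,2]>.2745)&(P[...,2]<.283)&(V>185)&(V<262)&(U>265)&(U<385)
ys,xs=np.nonzero(m); print("px",xs.min(),xs.max(),ys.min(),ys.max())
q=P[m]; a=np.radians(-1.55); ex=np.array([np.cos(a),np.sin(a)]); ey=np.array([-ex[1],ex[0]])
lx=q[:,:2]@ex; ly=q[:,:2]@ey
print("front",np.percentile(lx,[0,.5,1,2]),"sides",np.percentile(ly,[0,.5,1,99,99.5,100]))
# subpixel edges: intensity gradient row/col profiles on boss top plane
g=cv2.cvtColor(im,cv2.COLOR_RGB2GRAY).astype(float)
print("col315-330 rows 195-250",g[195:250,312:334].mean(1).round().tolist())
print("rows 207-213 cols 265-385",g[208:216,268:380].mean(0).round().tolist())
print("rows 235-250 cols 290-355",g[234:242,295:352].mean(0).round().tolist())
E
python3 m4.py
```

```text
px 267 384 204 261
front [0.64471914 0.64492704 0.64499964 0.64510293] sides [0.01914457 0.02069141 0.02194095 0.0713281  0.07389075 0.07665118]
col315-330 rows 195-250 [67.0, 67.0, 69.0, 68.0, 68.0, 67.0, 68.0, 68.0, 68.0, 67.0, 67.0, 71.0, 83.0, 98.0, 105.0, 107.0, 108.0, 109.0, 109.0, 109.0, 109.0, 109.0, 108.0, 107.0, 106.0, 105.0, 106.0, 106.0, 106.0, 106.0, 106.0, 107.0, 106.0, 104.0, 100.0, 98.0, 113.0, 128.0, 134.0, 135.0, 135.0, 135.0, 134.0, 134.0, 135.0, 139.0, 150.0, 160.0, 159.0, 140.0, 103.0, 74.0, 66.0, 66.0, 66.0]
rows 207-213 cols 265-385 [161.0, 161.0, 162.0, 161.0, 159.0, 151.0, 133.0, 115.0, 107.0, 106.0, 106.0, 106.0, 106.0, 106.0, 106.0, 106.0, 106.0, 106.0, 106.0, 105.0, 106.0, 106.0, 106.0, 106.0, 106.0, 106.0, 106.0, 106.0, 106.0, 106.0, 106.0, 106.0, 106.0, 106.0, 106.0, 106.0, 106.0, 106.0, 106.0, 106.0, 106.0, 106.0, 106.0, 106.0, 106.0, 106.0, 106.0, 106.0, 106.0, 106.0, 106.0, 107.0, 107.0, 107.0, 106.0, 107.0, 107.0, 106.0, 107.0, 107.0, 107.0, 107.0, 107.0, 107.0, 107.0, 106.0, 107.0, 107.0, 107.0, 107.0, 108.0, 107.0, 108.0, 107.0, 107.0, 107.0, 107.0, 107.0, 107.0, 107.0, 107.0, 107.0, 108.0, 108.0, 108.0, 108.0, 108.0, 107.0, 108.0, 107.0, 108.0, 108.0, 108.0, 108.0, 108.0, 108.0, 108.0, 108.0, 108.0, 108.0, 108.0, 108.0, 110.0, 120.0, 141.0, 158.0, 164.0, 166.0, 166.0, 167.0, 167.0, 167.0]
rows 235-250 cols 290-355 [105.0, 105.0, 103.0, 98.0, 92.0, 84.0, 74.0, 64.0, 62.0, 83.0, 123.0, 152.0, 166.0, 169.0, 170.0, 169.0, 170.0, 170.0, 169.0, 168.0, 163.0, 149.0, 134.0, 128.0, 125.0, 123.0, 122.0, 122.0, 123.0, 123.0, 122.0, 122.0, 122.0, 123.0, 123.0, 127.0, 138.0, 155.0, 166.0, 168.0, 169.0, 169.0, 169.0, 168.0, 161.0, 139.0, 102.0, 69.0, 57.0, 66.0, 78.0, 84.0, 89.0, 98.0, 104.0, 106.0, 106.0]
```

Run:
```python
from h import *
c=np.load("w4.npz"); c={k:c[k] for k in c}
X=onplane(c,[[323,207.3],[274.3,212],[372.0,212],[323,230.5],[300,238],[347,238]],.2788)
a=np.radians(-1.55); ex=np.array([np.cos(a),np.sin(a)]); ey=np.array([-ex[1],ex[0]])
for x in X: print(x.round(4),(x[:2]@ex).round(4),(x[:2]@ey).round(4))
b=(X[0][:2]@ex+.023)*ex+((X[1]+X[2])[:2]@ey/2)*ey
print("bore",b)
st=np.array([.5900,.0299]); d=st-b; print("shift world",d)
tcp=np.array([.6792,.0270]); print("TCP in lever frame", (tcp-b)@ex,(tcp-b)@ey, "target tcp",tcp+d)
# stem top corners from image
g=cv2.cvtColor(c["image"],cv2.COLOR_RGB2GRAY)
```

```text
[0.6463 0.0287 0.2788] 0.6453 0.0461
[0.6481 0.0058 0.2788] 0.6477 0.0233
[0.6493 0.0515 0.2788] 0.6476 0.0691
[0.6579 0.0283 0.2788] 0.6569 0.0461
[0.6615 0.0172 0.2788] 0.6608 0.0351
[0.6621 0.0398 0.2788] 0.6608 0.0577
bore [0.66934098 0.02810632]
shift world [-0.07934098  0.00179368]
TCP in lever frame 0.00988533383005988 -0.000839235172701934 target tcp [0.59985902 0.02879368]
```

The measurements agree. The stem axis is at (0.5900,0.0299) with the stand at yaw -1.5°, and the bore axis sits 10 mm ahead of the TCP. I'll shift over the stem.

```bash
python3 -c "
from h import *
plan([.6002,.0289,.245],178.5,n=1)"
```

```text
t 8.15 pos [0.6792 0.0271 0.2693] rot [1.7999e+02 2.0000e-02 1.7840e+02] j [  18.7   20.3    3.4    0.   -73.1 -110.3] F [ 0.   0.8 -3. ] M [ 0.03 -0.17 -0.  ] w 0.0454
total [ 0.0791 -0.0004  0.0243 -0.0017] min rows 1.323585771552902
[0.0791, -0.0004, 0.0243, -0.0017]
```

step_arm(motion=[[0.03, 0.025, 0, 0, 0], [0.03, 0.055, 0, 0, 0], [0.03, 0.079, 0, 0.01, 0], [0.03, 0.079, 0, 0.024, 0], [0.03, 0.079, 0, 0.024, 0]])

```text
time_s: 8.78
tcp_pos: [0.6001, 0.0295, 0.2442]
eef_rot: [-180.0, -0.1, 178.4]
contact_force: [0.2, 0.7, -3.6]
gripper_width: 0.0458
```

```bash
python3 -c "
from h import *
plan([.6002,.0289,.197],178.5,n=1)
for n in ['wrist','scene']:
  c=capture(n); im=c['image'][:,:,::-1]
  cv2.imwrite('pics/%s5.png'%n, im if n=='wrist' else cv2.resize(im[120:280,230:430],(750,600),interpolation=cv2.INTER_CUBIC))
"
```

```text
t 8.775 pos [0.6001 0.0295 0.2442] rot [-1.7998e+02 -8.0000e-02  1.7843e+02] j [  21.4   13.7   -9.1   -0.   -67.2 -113. ] F [ 0.2  0.7 -3.6] M [ 0.08 -0.16  0.  ] w 0.0458
total [-0.0002 -0.0006  0.0472 -0.0012] min rows 0.7557458419592804
[-0.0002, -0.0006, 0.0472, -0.0012]
```

View pics/wrist5.png

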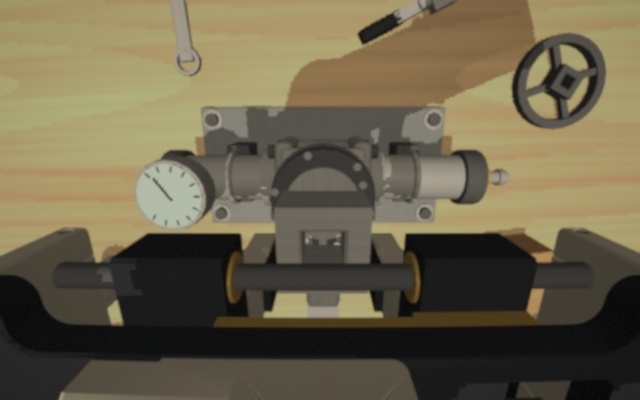

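View pics/scene5.png

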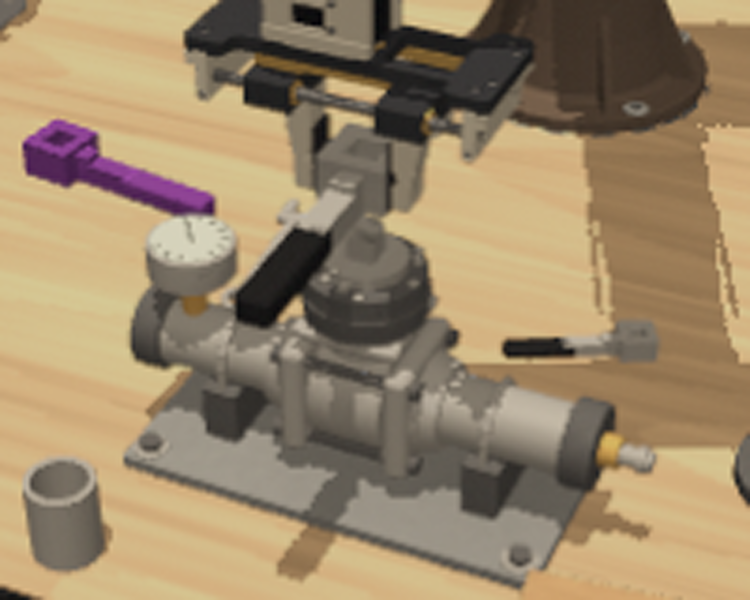

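The boss hangs above the stem (wrist view: boss at (323,245), housing in front at (323,180)). I'll start lowering, and check the force as it engages.

step_arm(motion=[[0.03, 0, -0.0005, 0.01, 0], [0.03, 0, -0.0005, 0.018, 0], [0.03, 0, -0.0005, 0.026, 0], [0.03, 0, -0.0005, 0.032, 0], [0.03, 0, -0.0005, 0.032, 0]])

```text
time_s: 9.5
tcp_pos: [0.6001, 0.0292, 0.2124]
eef_rot: [-180.0, -0.1, 178.4]
contact_force: [-0.2, -0.1, -2.1]
gripper_width: 0.0458
```

```bash
python3 -c "
from h import *
plan([.6002,.0289,.197],178.5,n=1)"
```

```text
t 9.5 pos [0.6001 0.0292 0.2124] rot [-1.7998e+02 -6.0000e-02  1.7844e+02] j [  21.4   15.   -11.7   -0.   -63.3 -113. ] F [-0.2 -0.1 -2.1] M [ 0.03 -0.17 -0.02] w 0.0458
total [-0.0001 -0.0003  0.0154 -0.0011] min rows 0.2459694988095244
[-0.0001, -0.0003, 0.0154, -0.0011]
```

The bore is about 10 mm onto the stem with no contact force. Push down to the seat.

step_arm(motion=[[0.03, 0, 0, 0.006, 0], [0.03, 0, 0, 0.011, 0], [0.03, 0, 0, 0.014, 0], [0.03, 0, 0, 0.0155, 0], [0.03, 0, 0, 0.0165, 0]])

```text
time_s: 10.12
tcp_pos: [0.6005, 0.0293, 0.1971]
eef_rot: [-180.0, 0.0, 178.5]
contact_force: [-4.3, 0.2, 4.9]
gripper_width: 0.0455
```

```bash
python3 -c "
from h import *
plan([.6002,.0289,.197],178.5,n=1)
c=capture('scene'); im=c['image'][:,:,::-1]
cv2.imwrite('pics/s6.png', cv2.resize(im[120:280,230:430],(750,600),interpolation=cv2.INTER_CUBIC))
"
```

```text
t 10.125 pos [0.6005 0.0293 0.1971] rot [-1.7999e+02  2.0000e-02  1.7845e+02] j [  21.4   15.7  -12.9    0.   -61.4 -113. ] F [-4.3  0.2  4.9] M [ 0.39  1.22 -0.05] w 0.0455
total [ 0.0002 -0.0004  0.0001 -0.0008] min rows 0.007052110180817489
[0.0002, -0.0004, 0.0001, -0.0008]
```

View pics/s6.png

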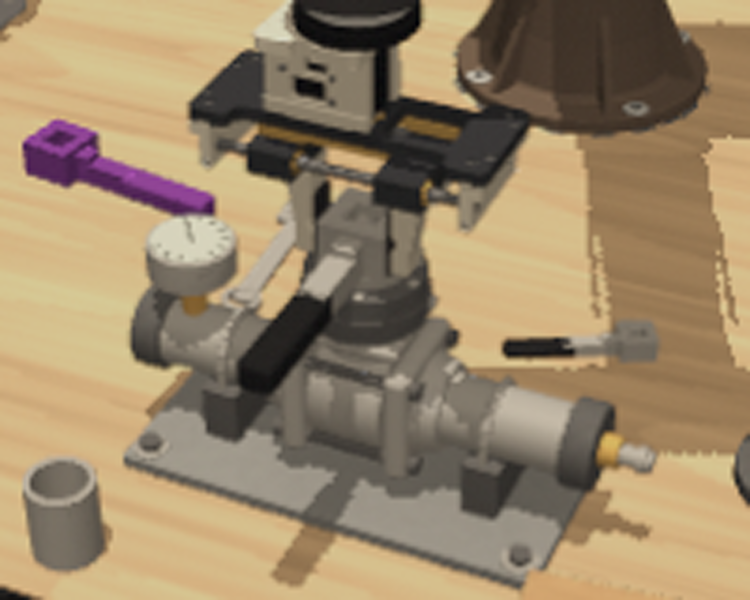

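Seated: z is 0.1971 as predicted, with about 8 N of contact, and the arm lies across the pipe. Now I swing anticlockwise about the stem axis, 10 mm ahead of the TCP in tool x.

step_arm(motion=[[0.03, 0.0001, 0.0012, 0.0005, -0.12], [0.03, 0.0003, 0.0024, 0.0005, -0.24], [0.03, 0.0006, 0.0035, 0.0005, -0.36], [0.03, 0.0011, 0.0046, 0.0005, -0.48], [0.03, 0.0017, 0.0056, 0.0005, -0.6]], newtons=60)

```text
time_s: 10.8
tcp_pos: [0.5985, 0.0352, 0.1971]
eef_rot: [180.0, 0.0, -147.0]
contact_force: [-5.2, 2.5, 4.8]
gripper_width: 0.0455
```

```bash
python3 -c "
from h import *
plan([.5900,.0399,.197],268.5,n=1)
c=capture('scene'); im=c['image'][:,:,::-1]
cv2.imwrite('pics/s7.png', cv2.resize(im[120:280,230:430],(750,600),interpolation=cv2.INTER_CUBIC))
"
```

```text
t 10.8 pos [0.5985 0.0352 0.1971] rot [ 1.7998e+02  3.0000e-02 -1.4697e+02] j [ 22.   15.5 -13.1  -0.  -61.3 -79. ] F [-5.2  2.5  4.8] M [ 1.    1.97 -0.24] w 0.0455
total [ 4.600e-03  8.600e-03  1.000e-04 -9.681e-01] min rows 5.184184674172296
[0.0046, 0.0086, 0.0001, -0.9681]
```

View pics/s7.png

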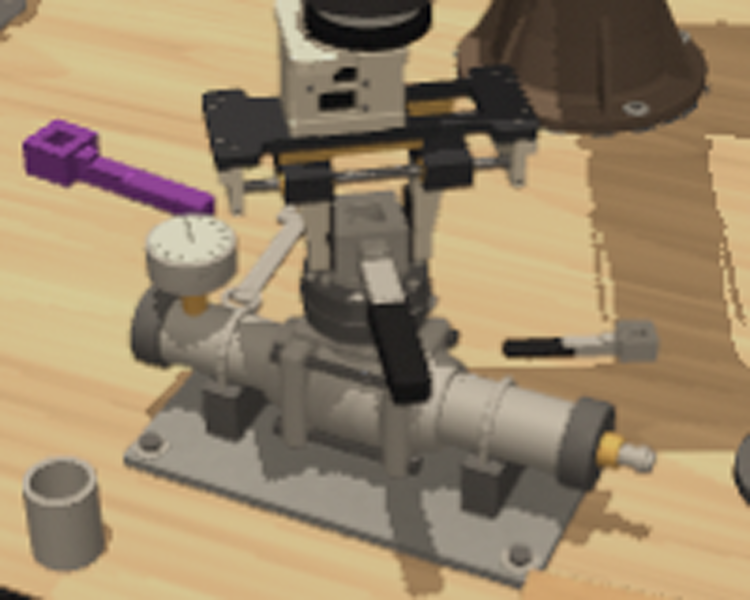

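The lever follows, with the sleeve end at (405,385) in the crop and a spring moment of about -0.24 N m. Continue.

step_arm(motion=[[0.03, 0.0001, 0.0012, 0, -0.12], [0.03, 0.0003, 0.0024, 0, -0.24], [0.03, 0.0006, 0.0035, 0, -0.36], [0.03, 0.0011, 0.0046, 0, -0.48], [0.03, 0.0017, 0.0056, 0, -0.6]])

```text
time_s: 11.48
tcp_pos: [0.5938, 0.0392, 0.197]
eef_rot: [180.0, 0.0, -112.6]
contact_force: [-6.3, 3.3, 5.8]
gripper_width: 0.0457
```

```bash
python3 -c "
from h import *
plan([.5900,.0399,.197],268.5,n=1)
"
```

```text
t 11.475 pos [0.5938 0.0392 0.197 ] rot [ 1.7997e+02  4.0000e-02 -1.1260e+02] j [ 22.5  15.1 -13.6  -0.1 -61.2 -45.1] F [-6.3  3.3  5.8] M [ 1.29  2.44 -0.44] w 0.0457
total [ 0.0008  0.0038  0.     -0.3683] min rows 1.9723901181543761
[0.0008, 0.0038, 0.0, -0.3683]
```

step_arm(motion=[[0.03, 0.0001, 0.0012, 0, -0.1], [0.03, 0.0002, 0.0023, 0, -0.2], [0.03, 0.0005, 0.0033, 0, -0.3], [0.03, 0.0008, 0.0038, 0, -0.37], [0.03, 0.0008, 0.0038, 0, -0.37]])

```text
time_s: 12.1
tcp_pos: [0.59, 0.0399, 0.197]
eef_rot: [180.0, 0.1, -91.6]
contact_force: [-4.7, 3.2, 5.6]
gripper_width: 0.0454
```

```bash
cat > m5.py <<'E'
from h import *
import sys
plan([.5900,.0399,.197],268.5,n=1)
k=sys.argv[1]
c=capture('scene'); im=c['image'][:,:,::-1]
P=cloud(c)
cv2.imwrite(f'pics/s{k}.png', cv2.resize(im[120:280,230:430],(750,600),interpolation=cv2.INTER_CUBIC))
c=capture('wrist'); cv2.imwrite(f'pics/w{k}.png',c['image'][:,:,::-1])
V,U=np.mgrid[:400,:640]
# sleeve points in the scene view: dark, z .18-.20, near the stem
g=im.max(2)
m=(P[...,2]>.183)&(P[...,2]<.202)&(np.hypot(P[...,0]-.59,P[...,1]-.03)<.18)&(np.hypot(P[...,0]-.59,P[...,1]-.03)>.05)&(g<60)
q=P[m]
if len(q)>20:
    v=cv2.fitLine(q[:,:2].astype(np.float32),cv2.DIST_HUBER,0,.001,.001).ravel(); 
    print("sleeve",len(q),q.mean(0).round(4),"fit deg",np.degrees(np.arctan2(v[1],v[0])),"rect",cv2.minAreaRect(q[:,:2].astype(np.float32)),"from stem deg",np.degrees(np.arctan2(q[:,1].mean()-.0299,q[:,0].mean()-.59)))
E
python3 m5.py 8
```

```text
t 12.1 pos [0.59   0.0399 0.197 ] rot [ 1.7999e+02  5.0000e-02 -9.1570e+01] j [ 22.8  14.8 -14.1  -0.1 -61.1 -24.3] F [-4.7  3.2  5.6] M [ 1.32  2.38 -0.42] w 0.0454
total [ 0.      0.      0.     -0.0013] min rows 0.006723538734109396
[0.0, 0.0, 0.0, -0.0013]
sleeve 305 [0.5991 0.1456 0.192 ] fit deg 89.25364 rect ((0.5953928232192993, 0.14334774017333984), (0.08222510665655136, 0.025067122653126717), 86.72472381591797) from stem deg 85.48294381326137
```

View pics/s8.png

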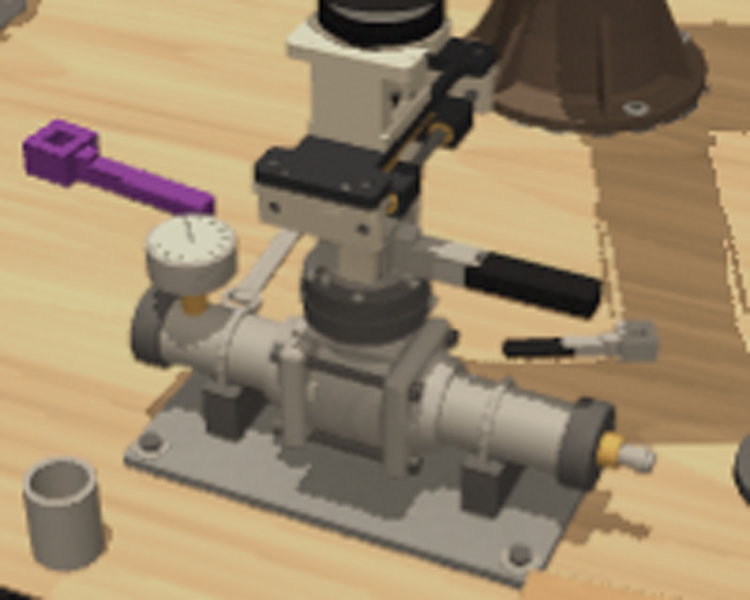

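View pics/w8.png

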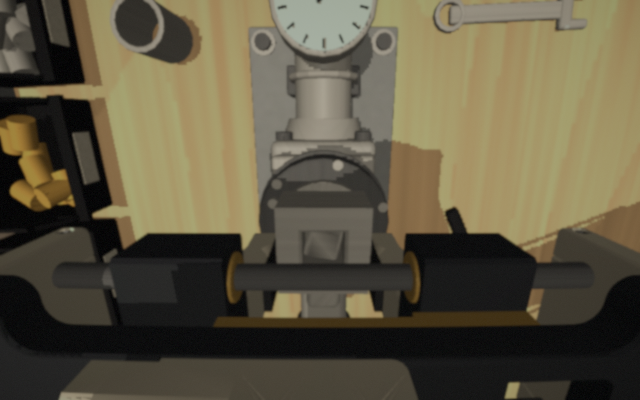

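The lever is in line, but in the wrist view the stem at (323,243) still looks twisted back within the bore's play. I'll push on in small steps until the moment jumps at the stop.

step_arm(motion=[[0.03, 0, 0.0002, 0, -0.02], [0.03, 0, 0.0004, 0, -0.04], [0.03, 0, 0.0004, 0, -0.04]])

```text
time_s: 12.58
tcp_pos: [0.5896, 0.04, 0.197]
eef_rot: [180.0, 0.1, -89.3]
contact_force: [-6.9, 3.7, 6.4]
gripper_width: 0.0456
```

```bash
python3 -c "
from h import *
plan([.5900,.0399,.197],268.5,n=1)
"
```

```text
t 12.575 pos [0.5896 0.04   0.197 ] rot [ 1.7999e+02  5.0000e-02 -8.9320e+01] j [ 22.8  14.8 -14.2  -0.1 -61.1 -22.1] F [-6.9  3.7  6.4] M [ 1.38  2.43 -0.46] w 0.0456
total [ 0.0001 -0.0004  0.      0.0381] min rows 0.20391402360354877
[0.0001, -0.0004, 0.0, 0.0381]
```

step_arm(motion=[[0.03, 0, 0.0002, 0, -0.02], [0.03, 0, 0.0004, 0, -0.04], [0.03, 0, 0.0004, 0, -0.04]])

```text
time_s: 12.95
tcp_pos: [0.5892, 0.04, 0.197]
eef_rot: [180.0, 0.1, -87.0]
contact_force: [-6.3, 3.7, 5.7]
gripper_width: 0.0456
```

```bash
python3 m5.py 9
python3 - <<'E'
import cv2
im=cv2.imread("pics/w9.png"); cv2.imwrite("pics/w9c.png",cv2.resize(im[195:265,265:385],(780,455),interpolation=cv2.INTER_CUBIC))
E
```

```text
t 12.95 pos [0.5892 0.04   0.197 ] rot [ 1.7999e+02  5.0000e-02 -8.7030e+01] j [ 22.8  14.7 -14.2  -0.1 -61.  -19.8] F [-6.3  3.7  5.7] M [ 1.41  2.41 -0.41] w 0.0456
total [ 0.0001 -0.0008  0.      0.0781] min rows 0.4181817392326228
[0.0001, -0.0008, 0.0, 0.0781]
sleeve 314 [0.5898 0.1456 0.192 ] fit deg -86.57139 rect ((0.5858314633369446, 0.14284703135490417), (0.027015535160899162, 0.08216536790132523), 4.0319905281066895) from stem deg 90.10374808581206
```

View pics/w9c.png

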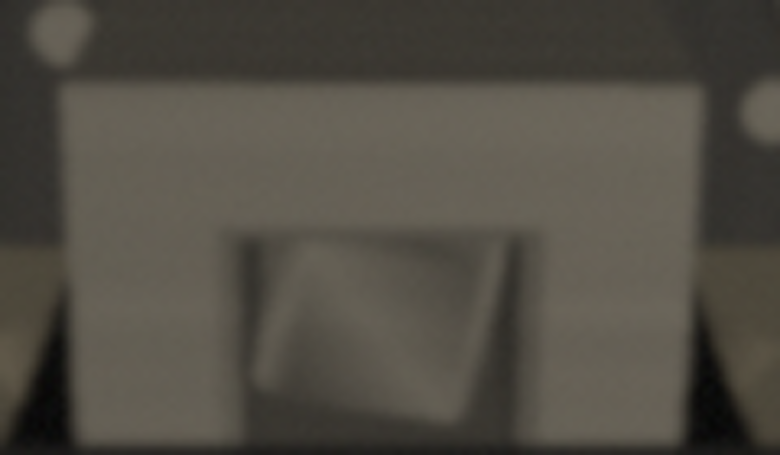

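step_arm(motion=[[0.03, 0, 0.0001, 0, -0.01], [0.03, 0, 0.0002, 0, -0.02], [0.03, 0, 0.0002, 0, -0.02]])

```text
time_s: 13.42
tcp_pos: [0.589, 0.04, 0.197]
eef_rot: [180.0, 0.1, -85.9]
contact_force: [-5.6, 4.0, 4.6]
gripper_width: 0.0457
```

```bash
python3 -c "
from h import *
plan([.5900,.0399,.197],268.5,n=1)
"
```

```text
t 13.425 pos [0.589 0.04  0.197] rot [ 1.7999e+02  6.0000e-02 -8.5890e+01] j [ 22.8  14.7 -14.2  -0.1 -61.  -18.7] F [-5.6  4.   4.6] M [ 1.41  2.47 -0.4 ] w 0.0457
total [ 0.0001 -0.001   0.      0.0979] min rows 0.5242117813445816
[0.0001, -0.001, 0.0, 0.0979]
```

step_arm(motion=[[0.03, 0, 0.0001, 0, -0.01], [0.03, 0, 0.0002, 0, -0.02], [0.03, 0, 0.0002, 0, -0.02]])

```text
time_s: 13.8
tcp_pos: [0.5888, 0.04, 0.197]
eef_rot: [180.0, 0.1, -84.7]
contact_force: [-7.6, 3.9, 5.2]
gripper_width: 0.0459
```

```bash
python3 m5.py 10
python3 - <<'E'
import cv2
im=cv2.imread("pics/w10.png"); cv2.imwrite("pics/w10c.png",cv2.resize(im[195:265,265:385],(780,455),interpolation=cv2.INTER_CUBIC))
E
```

```text
t 13.8 pos [0.5888 0.04   0.197 ] rot [ 1.7999e+02  5.0000e-02 -8.4740e+01] j [ 22.8  14.7 -14.3  -0.1 -61.  -17.5] F [-7.6  3.9  5.2] M [ 1.38  2.49 -0.48] w 0.0459
total [ 0.0002 -0.0012  0.      0.1179] min rows 0.6314895049506738
[0.0002, -0.0012, 0.0, 0.1179]
sleeve 308 [0.5855 0.1461 0.192 ] fit deg -86.73591 rect ((0.5828191637992859, 0.14364437758922577), (0.027149509638547897, 0.08084917068481445), 7.6936445236206055) from stem deg 92.24045461881386
```

View pics/w10c.png

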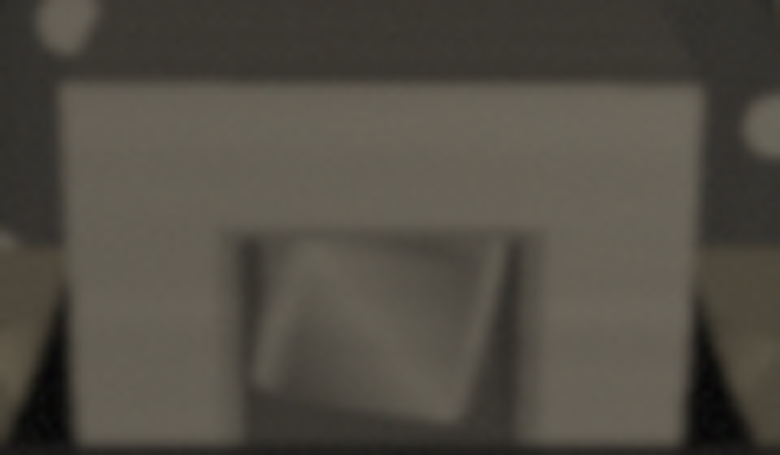

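step_arm(motion=[[0.03, 0, 0.0001, 0, -0.01], [0.03, 0, 0.0002, 0, -0.025], [0.03, 0, 0.0002, 0, -0.025]])

```text
time_s: 14.28
tcp_pos: [0.5885, 0.0399, 0.197]
eef_rot: [180.0, 0.1, -83.3]
contact_force: [-7.0, 3.6, 5.3]
gripper_width: 0.0455
```

```bash
python3 -c "
from h import *
plan([.5900,.0399,.197],268.5,n=1)
"
```

```text
t 14.275 pos [0.5885 0.0399 0.197 ] rot [ 1.7998e+02  5.0000e-02 -8.3310e+01] j [ 22.8  14.7 -14.3  -0.1 -61.  -16.1] F [-7.   3.6  5.3] M [ 1.42  2.61 -0.43] w 0.0455
total [ 0.0002 -0.0015  0.      0.143 ] min rows 0.7656558625817886
[0.0002, -0.0015, 0.0, 0.143]
```

step_arm(motion=[[0.03, 0, 0.0001, 0, -0.01], [0.03, 0, 0.0001, 0, -0.02], [0.03, 0, 0.0001, 0, -0.02]])

```text
time_s: 14.65
tcp_pos: [0.5883, 0.0399, 0.197]
eef_rot: [180.0, 0.1, -82.2]
contact_force: [-6.7, 3.7, 7.2]
gripper_width: 0.0459
```

```bash
python3 m5.py 11
python3 - <<'E'
import cv2
im=cv2.imread("pics/w11.png"); cv2.imwrite("pics/w11c.png",cv2.resize(im[195:265,265:385],(780,455),interpolation=cv2.INTER_CUBIC))
E
```

```text
t 14.65 pos [0.5883 0.0399 0.197 ] rot [ 1.7998e+02  6.0000e-02 -8.2190e+01] j [ 22.8  14.7 -14.3  -0.1 -61.  -15. ] F [-6.7  3.7  7.2] M [ 1.41  2.69 -0.66] w 0.0459
total [ 0.0002 -0.0017  0.      0.1624] min rows 0.8697457837882098
[0.0002, -0.0017, 0.0, 0.1624]
sleeve 310 [0.5805 0.1444 0.192 ] fit deg -81.77104 rect ((0.5774810910224915, 0.1422029584646225), (0.025264738127589226, 0.08225294947624207), 7.394856929779053) from stem deg 94.72158661552764
```

View pics/w11c.png

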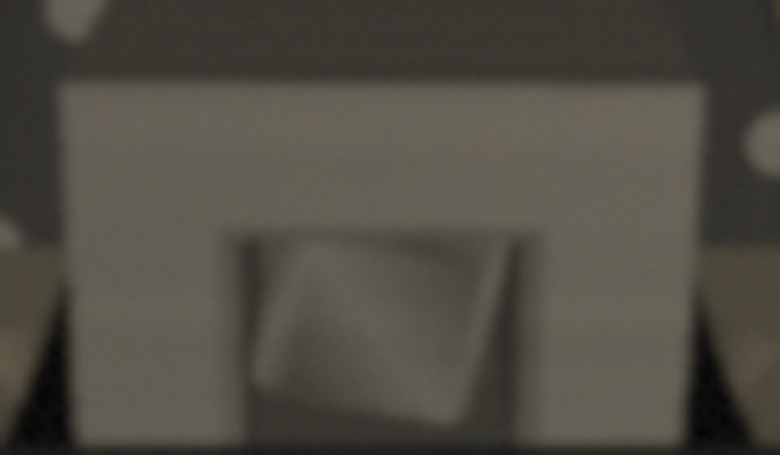

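The moment rose from -0.43 to -0.66 N m, which suggests the stop. I'll verify the stem angle from the wrist depth and image before the final hold.

Run:
```python
from h import *
c=capture('wrist'); P=cloud(c)
cr=lambda u,v:[265+u/6.5-.4,195+v/6.5-.4]
A=onplane(c,[cr(262,388),cr(458,424),cr(505,240),cr(310,240)],.199)
print(A.round(4))
for i,j in [(0,1),(1,2),(3,0)]:
    d=A[j]-A[i]; print(np.linalg.norm(d).round(4),np.degrees(np.arctan2(d[1],d[0])).round(1))
V,U=np.mgrid[:400,:640]
m=(U>295)&(U<352)&(V>228)&(V<264)&(P[...,2]>.196)&(P[...,2]<.2025)
q=P[m]; print(len(q), cv2.minAreaRect(q[:,:2].astype(np.float32)) if len(q)>5 else 0)
m=(U>270)&(U<380)&(V>150)&(V<262)&(P[...,2]>.1955+.006)&(P[...,2]<.212)
q=P[m]; print("bosstop",len(q),q[:,2].mean(),cv2.minAreaRect(q[:,:2].astype(np.float32)))
g=cv2.cvtColor(c["image"],cv2.COLOR_RGB2GRAY)
big=cv2.resize(g[225:265,290:355],None,fx=12,fy=12,interpolation=cv2.INTER_CUBIC); cv2.imwrite("pics/w12.png",cv2.normalize(big,None,0,255,cv2.NORM_MINMAX))
z=P[...,2][228:264:3,296:352:4]; print((z*1000).round().astype(int))
```

```text
[[0.5987 0.0362 0.199 ]
 [0.5828 0.0372 0.199 ]
 [0.5815 0.0211 0.199 ]
 [0.5965 0.0231 0.199 ]]
0.016 176.4
0.0162 -94.4
0.0133 80.6
944 ((0.5901089310646057, 0.03143637627363205), (0.02121221274137497, 0.019595682621002197), 7.882466793060303)
bosstop 4392 0.2065222985946843 ((0.5910409688949585, 0.022046741098165512), (0.05291619151830673, 0.03076770342886448), 7.768102169036865)
[[206 206 207 207 207 206 206 207 207 206 207 206 207 207]
 [207 205 205 206 207 205 206 206 206 206 206 205 206 207]
 [206 206 184 195 199 200 200 199 199 199 198 196 201 206]
 [206 206 184 195 199 200 200 199 200 199 199 195 202 207]
 [207 206 185 195 199 200 200 200 200 200 201 193 202 207]
 [206 206 185 197 200 200 199 201 200 337 200 193 203 207]
 [207 206 192 337 200 199 201 200 199 201 199 177 204 205]
 [206 206 192 197 200 200 200 201 200 199 199 182 204 206]
 [207 206 194 199 201 199 199 200 199 199 197 185 205 206]
 [207 206 189 200 200 200 200 200 200 200 196 188 205 206]
 [207 206 192 193 191 193 193 200 200 200 195 192 205 207]
 [207 205 196 196 196 196 196 195 196 195 196 196 205 206]]
```

View pics/w12.png

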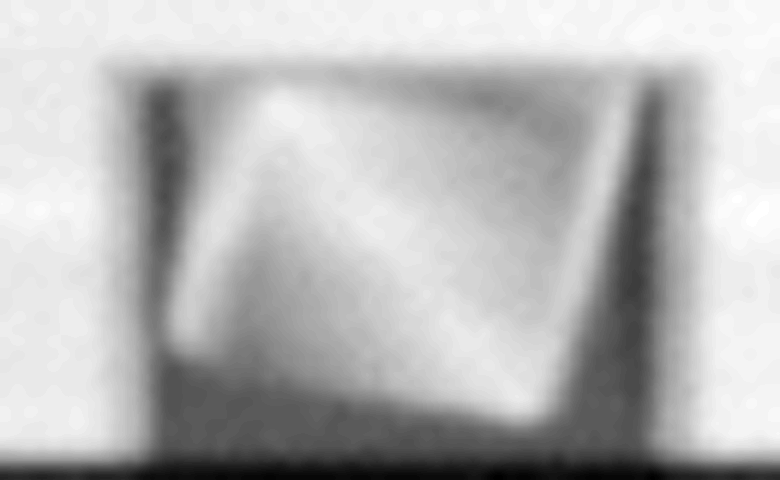

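step_arm(motion=[[0.03, 0, 0, 0, -0.01], [0.03, 0, 0, 0, -0.015], [0.03, 0, 0, 0, -0.015]])

```text
time_s: 15.18
tcp_pos: [0.5882, 0.0398, 0.197]
eef_rot: [180.0, 0.1, -81.4]
contact_force: [-7.1, 3.7, 7.0]
gripper_width: 0.0458
```

```bash
python3 -c "
from h import *
plan([.5900,.0399,.197],268.5,n=1)
capture('wrist');plan([.5900,.0399,.197],268.5,n=1)
"
```

```text
t 15.175 pos [0.5882 0.0398 0.197 ] rot [ 1.7997e+02  6.0000e-02 -8.1370e+01] j [ 22.8  14.7 -14.3  -0.1 -61.1 -14.1] F [-7.1  3.7  7. ] M [ 1.41  2.82 -0.88] w 0.0458
total [ 0.0002 -0.0018  0.      0.1768] min rows 0.9469253198722392
[0.0002, -0.0018, 0.0, 0.1768]
t 15.225 pos [0.5882 0.0398 0.1971] rot [ 1.7997e+02  7.0000e-02 -8.1370e+01] j [ 22.8  14.7 -14.3  -0.1 -61.  -14.1] F [-7.8  4.6  6.3] M [ 1.43  2.85 -0.95] w 0.0456
total [ 2.000e-04 -1.800e-03  1.000e-04  1.768e-01] min rows 0.9467623174911377
[0.0002, -0.0018, 0.0001, 0.1768]
```

step_arm(motion=[[0.03, 0, 0, 0, -0.01], [0.03, 0, 0, 0, -0.015], [0.03, 0, 0, 0, -0.015]])

```text
time_s: 15.6
tcp_pos: [0.5881, 0.0398, 0.197]
eef_rot: [180.0, 0.1, -80.5]
contact_force: [-9.1, 4.4, 7.4]
gripper_width: 0.0454
```

```bash
python3 m5.py 13;  python3 - <<'E'
import cv2
im=cv2.imread("pics/w13.png"); cv2.imwrite("pics/w13c.png",cv2.resize(im[195:265,265:385],(780,455),interpolation=cv2.INTER_CUBIC))
E
```

```text
t 15.6 pos [0.5881 0.0398 0.197 ] rot [ 1.7996e+02  7.0000e-02 -8.0540e+01] j [ 22.8  14.7 -14.3  -0.1 -61.1 -13.3] F [-9.1  4.4  7.4] M [ 1.46  3.07 -1.21] w 0.0454
total [ 0.0002 -0.0019  0.      0.1914] min rows 1.0246860858766336
[0.0002, -0.0019, 0.0, 0.1914]
sleeve 299 [0.5775 0.1445 0.1919] fit deg -79.57811 rect ((0.5741772651672363, 0.14152605831623077), (0.0261725801974535, 0.08218008279800415), 7.846464157104492) from stem deg 96.20831597278499
```

View pics/w13c.png

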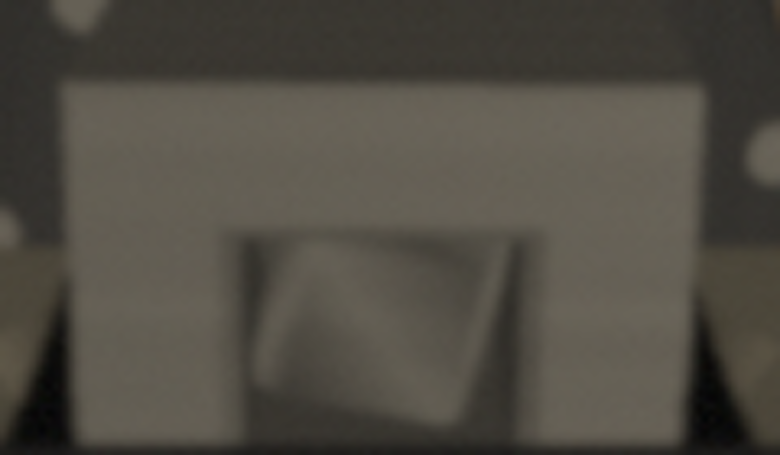

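View pics/s13.png

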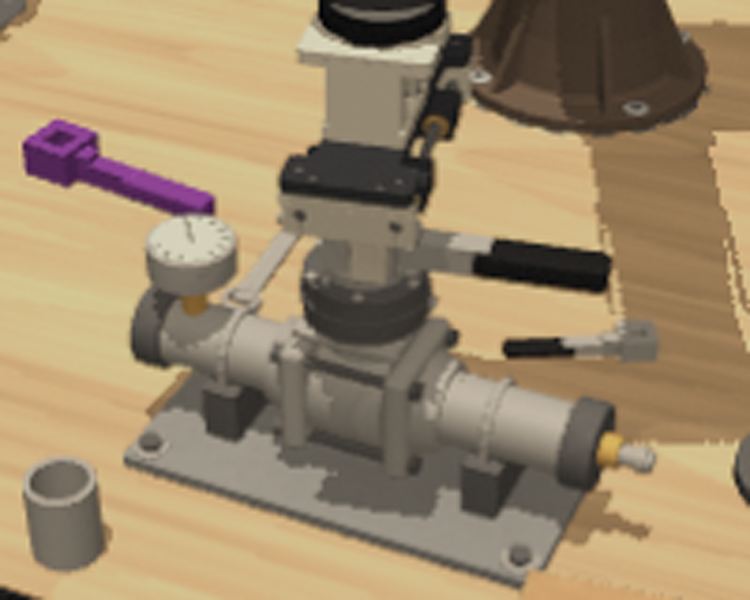

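The moment now climbs linearly (-0.66, -0.9, -1.2 N m over 1.7°), so the stem is firmly on its stop. I'll back off slightly to hold it at the stop with less over-twist, and let it settle.

step_arm(motion=[[0.03, 0, 0, 0, 0.015], [0.03, 0, 0, 0, 0.028], [0.03, 0, 0, 0, 0.028], [0.03, 0, 0, 0, 0.028], [0.03, 0, 0, 0, 0.028]])

```text
time_s: 16.32
tcp_pos: [0.5883, 0.0398, 0.197]
eef_rot: [180.0, 0.1, -82.1]
contact_force: [-7.1, 4.1, 6.0]
gripper_width: 0.0457
```

```bash
python3 m5.py 14
python3 - <<'E'
from h import *
c=capture('wrist'); P=cloud(c); V,U=np.mgrid[:400,:640]
m=(U>270)&(U<380)&(V>150)&(V<262)&(P[...,2]>.2015)&(P[...,2]<.212)
q=P[m]; print("bosstop",len(q),q[:,2].mean(),cv2.minAreaRect(q[:,:2].astype(np.float32)))
plan([.59,.0399,.197],268.5,n=1)
c=capture('top'); cv2.imwrite('pics/t14.png',c['image'][:,:,::-1])
E
```

```text
t 16.325 pos [0.5883 0.0398 0.197 ] rot [ 1.7998e+02  5.0000e-02 -8.2060e+01] j [ 22.8  14.7 -14.3  -0.1 -61.  -14.9] F [-7.1  4.1  6. ] M [ 1.38  2.72 -0.44] w 0.0457
total [ 0.0002 -0.0017  0.      0.1647] min rows 0.8820450769558958
[0.0002, -0.0017, 0.0, 0.1647]
sleeve 313 [0.5801 0.1443 0.1919] fit deg -79.88819 rect ((0.5769605040550232, 0.14238283038139343), (0.023581139743328094, 0.08252432197332382), 6.374433517456055) from stem deg 94.9355395428852
bosstop 4392 0.20651880276277257 ((0.5912529230117798, 0.02179083228111267), (0.05263553187251091, 0.030609726905822754), 8.837915420532227)
t 16.475 pos [0.5883 0.0398 0.197 ] rot [ 1.7997e+02  5.0000e-02 -8.2070e+01] j [ 22.8  14.7 -14.3  -0.1 -61.  -14.9] F [-8.5  3.9  6.3] M [ 1.37  2.74 -0.48] w 0.0459
total [ 0.0002 -0.0017  0.      0.1646] min rows 0.8816139752525063
[0.0002, -0.0017, 0.0, 0.1646]
```

View pics/t14.png

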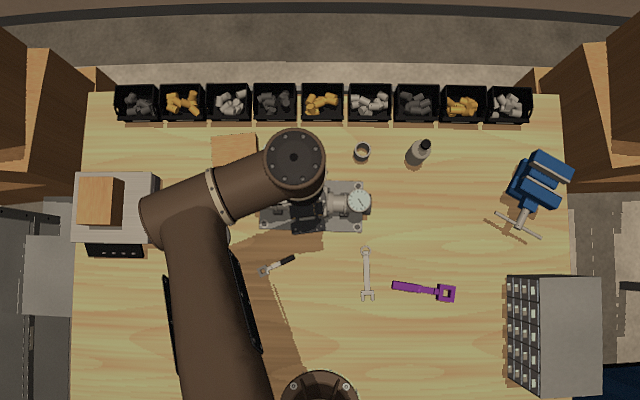

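View pics/s14.png

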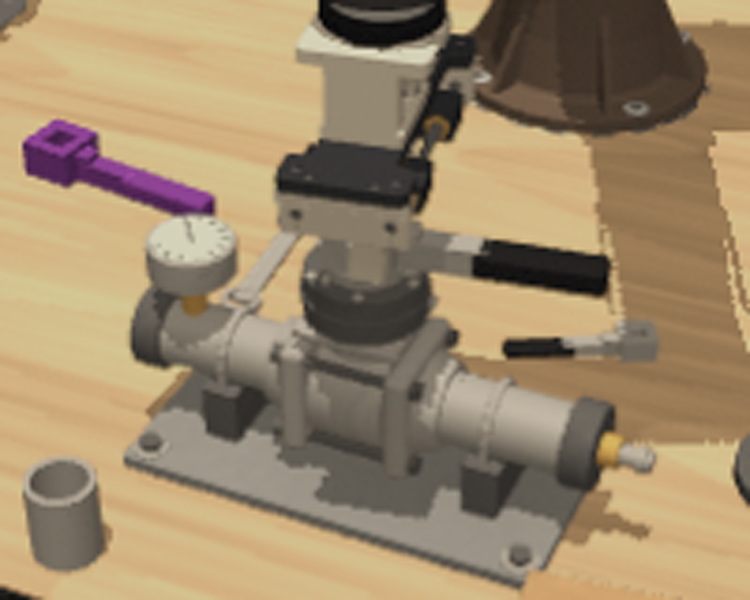

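```bash
python3 -c "
from h import *
plan([.59,.0399,.197],268.5,n=1)
print(workorder.close_job())"
```

```text
t 16.525 pos [0.5883 0.0398 0.197 ] rot [ 1.7997e+02  5.0000e-02 -8.2070e+01] j [ 22.8  14.7 -14.3  -0.1 -61.  -14.9] F [-7.6  4.   6.4] M [ 1.4   2.78 -0.5 ] w 0.0455
total [ 0.0002 -0.0017  0.      0.1646] min rows 0.8813645010839593
[0.0002, -0.0017, 0.0, 0.1646]
the job is handed in; nothing more can be done
None
```

The lever is on the stem and swung about a quarter turn anticlockwise to the valve's stop. I handed the job in at 16.5 s with the gripper still holding it open. I picked up the steel lever with the black sleeve by its boss, not the purple one, and fitted it with its arm square across the pipe.

- **Seating:** the TCP settled at z 0.197 m, the height predicted for fully down. The boss top measured 0.2065 m, where 0.206 m was expected, and there was about 8 N of contact on seating.
- **Valve stop:** the turning moment held at about 0.4–0.5 N m, then climbed to 1.2 N m over the last 2°, so the stem is on its stop. I backed off slightly and handed in with about 0.5 N m still applied.
- **Other items:** the last pictures show nothing else moved. The arm hid the handwheel, tape roll and carton wholly or partly from the top camera, so I did not check those directly. The highest force I saw was about 12 N.

**Checks that disagreed:**
- **Lever angle:** at the stop the lever sits about 9° past exactly in line with the pipe. About 6° of that is play on the stem. The rest is probably give at the contacts.
- **Stem angle:** a rough estimate from the wrist picture put the stem about 2° short of fully open, with an error of about ±2°. I relied on the moment rise instead.

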